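# Clamp down the filter holder's lid evenly

### The arm

A 6-joint arm with a two-finger parallel gripper is mounted at the origin on the work surface. World frame = base frame: x ahead of the robot, y to its left, z up, the work surface at z = 0. Lengths are in m, angles in rad, forces in N, time in s.
With the tool pointing down it reaches from about 0.325 to 0.9 m from the base axis. Payload 6.1 kg.
Tool frame: the origin (TCP) lies between the finger pads; the fingertips stand 22 mm ahead of it and the grasp point (between the pads) lies 3 mm ahead of it; z points along the fingers, y is the line along which they close (so a half turn about z gives the same grasp; the last joint's range is limited). The gripper opens to 85 mm and grips with 20 to 120 N. Pads are 22 mm wide; open, the fingers measure 114 mm over their backs; the gripper's body (76 mm by 85 mm) begins 54 mm behind the grasp point. The pads swing forward as they close: fully open they stand 13 mm farther back than shut.
Start: joints at [1.03, 0.22, 1.526, -0, 1.395, -0.126], TCP at [0.252, 0.572, 0.253] pointing down, gripper open.
Joint ranges: [-2.98, 2.98], [-0.91, 2.08], [0.09, 2.57], [-1.24, 4.39], [0.2, 2.65], [-2.68, 2.68]. Speed limits (rad/s): [2.57, 2.57, 3.01, 3.14, 3.14, 3.14].

### API

Orientations are given as [roll, pitch, yaw] about the fixed x, y, z axes, in that order (R = Rz(yaw) Ry(pitch) Rx(roll)).
In Python, from bench import robot gives the robot as it stands. The module is installed in compiled form; this text tells all that it offers.
- The arm moves only by the tool drive_tool, never from a script. Its argument "steps" is a list of rows, each a list of 3 entries, a list of its own where there are three numbers: the closure in counts, from 0 (fully open) to 255 (shut), then the shift along the tool's x, y, z in mm, then the turn about the tool's z in rad. In form: [[claw, [x, y, z], turn], ...]. A call has exactly 5 rows; each row is the pose to reach, as a shift and turn from the pose commanded when the call began, along the tool's axes at that moment; what a row does not reach only later rows make up. A row lasts 1/12 s, in which the tool goes at most 41.7 mm and 7.16 degrees, less where a joint would pass 70% of its speed; a pose out of reach is approached as far as the arm can. A call with a gripper value outside its range is refused whole. The fingers move at their own pace and stop on an object; "squeeze" is the grip in N (left out, the last holds). Time passes only in rows, so rows that repeat a pose let the fingers close, or fill a call up. It gives the time, the measured TCP pose, the force, the opening and the grip force at its end, in the units of the state.
- robot.state(): the state, without advancing time (a new reading comes with each control period).
- robot.read_camera(name): name is "side" or "top"; returns (picture, depth): 384x512x3 uint8, blue, green, red; 384x512 float32, m along the optical axis (not along the pixel's ray), 0 where there is no reading.
- robot.camera_model(name): a dict with "intrinsics" (3x3 intrinsics, pixels), "view" (4x4, takes a point from world to camera coordinates). Camera axes: x right, y down, z forward; pixel columns grow to the right and rows downward; lengths in m; the calibration is good to about 2 mm. A picture is of the moment at which its call begins. camera_model takes no time and is no camera call.
- robot.close_job(): hands the job in; it is judged then, once.
The state is a dict: "time_s": time; "joint_pos": joint angles; "joint_vel": joint speeds; "tau": joint torques, N m; "ee_pos": TCP position; "orientation": TCP orientation; "force": force on the tool from outside, world axes, zero at the start; "moment": the same for the moment, N m; "opening": finger opening in m; "finger_force": force on a finger pad.
Only numpy, scipy, OpenCV 4.12 (cv2) and the standard library are available. Lean on these libraries where they do the work, as an engineer would, in place of code of your own. Each camera call takes 0.05 s, during which the arm holds its last target. There are 200 camera calls.

### The job

Clamp the lid of the steel filter holder down evenly with its four T-knobs. Working crisscross (after each knob, the one diagonally opposite, then the other diagonal), first turn every knob about an eighth of a turn clockwise; then go round crisscross again and turn each one until you feel it come up firmly against its stop, without forcing it past. Let go of the knobs and leave the glassware and the tube rack where they stand.

Things in the scene. Friction and masses are not known exactly. Their poses are not given: they have to be found in the camera images.
- holder: stainless pressure filter holder, fixed to the bench: two round plates 216 mm in diameter on short legs, with a small port (22 mm across, 22 mm tall) in the middle of the lid. Origin on the bench under its centre; lid top 86 mm above the origin. A T-knob stands at each corner of a 110 mm square on the lid (knob axes 78 mm from the centre; in the holder's frame at +-55 mm in x and y)
- grip_a (a point): centre of the T-bar of knob a, on its vertical turning axis, 28 mm above the lid top. The bar is dark steel, 50 mm long along this point's x, 12 mm thick along y, 24 mm tall, on a thin neck (bar underside 16 mm above the lid). Knob c is always the one diagonally opposite, the other two are its neighbours; which corner each stands at varies
- knob_a (a joint): angle of the screw of knob a in rad, growing as it turns clockwise seen from above; at the start between 0 and 0.25 (loose). It runs with a steady drag of about 0.08 N m, stays where it is left, and meets a hard stop somewhere between 1.35 and 2.05: the stop differs from knob to knob and cannot be seen
- handle_a (a joint): wind-up of T-bar a against its screw in rad, clockwise from above positive: the bar sits on the screw through a torsion spring of 2 N m per rad (about 0.04 while the screw runs; past the stop only the bar turns on and the resisting torque climbs by 2 N m per rad; when let go the bar springs back to 0). 0.1 to 0.2 at the stop is tight; more than 0.3 strains the screw
- grip_b (a point): centre of the T-bar of knob b, on its vertical turning axis, 28 mm above the lid top. The bar is dark steel, 50 mm long along this point's x, 12 mm thick along y, 24 mm tall, on a thin neck (bar underside 16 mm above the lid). Knob d is always the one diagonally opposite, the other two are its neighbours; which corner each stands at varies
- knob_b (a joint): angle of the screw of knob b in rad, growing as it turns clockwise seen from above; at the start between 0 and 0.25 (loose). It runs with a steady drag of about 0.08 N m, stays where it is left, and meets a hard stop somewhere between 1.35 and 2.05: the stop differs from knob to knob and cannot be seen
- handle_b (a joint): wind-up of T-bar b against its screw in rad, clockwise from above positive: the bar sits on the screw through a torsion spring of 2 N m per rad (about 0.04 while the screw runs; past the stop only the bar turns on and the resisting torque climbs by 2 N m per rad; when let go the bar springs back to 0). 0.1 to 0.2 at the stop is tight; more than 0.3 strains the screw
- grip_c (a point): centre of the T-bar of knob c, on its vertical turning axis, 28 mm above the lid top. The bar is dark steel, 50 mm long along this point's x, 12 mm thick along y, 24 mm tall, on a thin neck (bar underside 16 mm above the lid). Knob a is always the one diagonally opposite, the other two are its neighbours; which corner each stands at varies
- knob_c (a joint): angle of the screw of knob c in rad, growing as it turns clockwise seen from above; at the start between 0 and 0.25 (loose). It runs with a steady drag of about 0.08 N m, stays where it is left, and meets a hard stop somewhere between 1.35 and 2.05: the stop differs from knob to knob and cannot be seen
- handle_c (a joint): wind-up of T-bar c against its screw in rad, clockwise from above positive: the bar sits on the screw through a torsion spring of 2 N m per rad (about 0.04 while the screw runs; past the stop only the bar turns on and the resisting torque climbs by 2 N m per rad; when let go the bar springs back to 0). 0.1 to 0.2 at the stop is tight; more than 0.3 strains the screw
- grip_d (a point): centre of the T-bar of knob d, on its vertical turning axis, 28 mm above the lid top. The bar is dark steel, 50 mm long along this point's x, 12 mm thick along y, 24 mm tall, on a thin neck (bar underside 16 mm above the lid). Knob b is always the one diagonally opposite, the other two are its neighbours; which corner each stands at varies
- knob_d (a joint): angle of the screw of knob d in rad, growing as it turns clockwise seen from above; at the start between 0 and 0.25 (loose). It runs with a steady drag of about 0.08 N m, stays where it is left, and meets a hard stop somewhere between 1.35 and 2.05: the stop differs from knob to knob and cannot be seen
- handle_d (a joint): wind-up of T-bar d against its screw in rad, clockwise from above positive: the bar sits on the screw through a torsion spring of 2 N m per rad (about 0.04 while the screw runs; past the stop only the bar turns on and the resisting torque climbs by 2 N m per rad; when let go the bar springs back to 0). 0.1 to 0.2 at the stop is tight; more than 0.3 strains the screw
- flask: conical glass flask, 82 mm across, 120 mm tall, loose; origin under its centre. Bystander
- bottle: amber jar, 60 mm across, 120 mm tall, loose; origin under its centre. Bystander
- rack: white wire rack 120 x 60 mm with six glass tubes, 98 mm tall, loose; origin under its centre, long side along its x. Bystander

How it is judged:
By the outcome, as a careful person would: the job done as asked, in the order asked, and still so for the second after the job is handed in, with the robot touching nothing.
It also fails if it takes over 72 s, if anything falls off the work surface, if the arm or the gripper's body presses on something with over 40 N, if the wrist force passes 120 N, or if a joint passes its speed limit or range.

## Working session

There is one attempt and no reset: what is moved stays moved. The work goes in short steps, Python scripts to look and compute and a tool call to move; the robot and the scene stay as the last step left them, time stands still between calls to the robot, and variables do not carry over. Pictures are saved under pics/ and viewed, at most 10 in all, crops included, and the job is handed in when it is done.

Besides the shell and the picture viewer there is one more tool, called after ">>>" as name([rows], argument=value, ...), one row to a line, values as JSON. drive_tool: Moves the arm, as the interface text tells. Its arguments: {"type":"object","properties":{"steps":{"type":"array"},"squeeze":{"type":"number"}},"required":["steps"]}

```bash
mkdir -p pics; cat > h.py <<'E'
import numpy as np, cv2
from bench import robot
def cam(n):
    m=robot.camera_model(n); return np.array(m["intrinsics"]),np.array(m["view"])
def pix2plane(n,u,v,z):
    K,V=cam(n); R,t=V[:3,:3],V[:3,3]; c=-R.T@t; d=R.T@np.linalg.inv(K)@np.array([u,v,1.]); return c+d*(z-c[2])/d[2]
def proj(n,p):
    K,V=cam(n); q=K@(V[:3,:3]@np.array(p)+V[:3,3]); return q[:2]/q[2]
E
python3 - <<'E'
from h import *
for n in ("top","side"):
    p,d=robot.read_camera(n); np.save(n+"_d.npy",d); cv2.imwrite(f"{n}0.png",p)
    K,V=cam(n); print(n,K.round(1).tolist(),(-V[:3,:3].T@V[:3,3]).round(3),V[2,:3].round(3))
    cv2.imwrite(f"pics/{n}0.png",cv2.resize(p,(800,600),interpolation=cv2.INTER_CUBIC))
s=robot.state(); print(s)
E
```

```text
top [[441.8, 0.0, 268.9], [0.0, 441.8, 190.2], [0.0, 0.0, 1.0]] [0.397 0.065 1.34 ] [ 0.175  0.021 -0.984]
side [[415.0, 0.0, 256.8], [0.0, 415.0, 198.0], [0.0, 0.0, 1.0]] [ 0.462 -0.728  0.621] [ 0.128  0.826 -0.548]
{'time_s': 0.1, 'joint_pos': array([ 1.02991223e+00,  2.21143477e-01,  1.52751376e+00, -5.61758720e-06,
        1.39472006e+00, -1.26133104e-01]), 'joint_vel': array([-0.00063771, -0.00169231, -0.00250482,  0.00021929,  0.0017158 ,
       -0.00070739]), 'tau': array([ 8.41589244e-04, -4.98244607e+01, -3.90546119e+01, -2.01296916e-04,
        5.75824262e-03, -6.33386480e-05]), 'ee_pos': array([0.25160583, 0.57155119, 0.25230193]), 'orientation': array([-3.13982149e+00, -2.19020710e-04,  2.72684245e+00]), 'force': array([ 0.21147086, -0.96459944, -0.27619674]), 'moment': array([ 0.01249448, -0.03588317, -0.01427866]), 'finger_force': 0.0, 'opening': 0.08515187252573737}
```

View pics/top0.png

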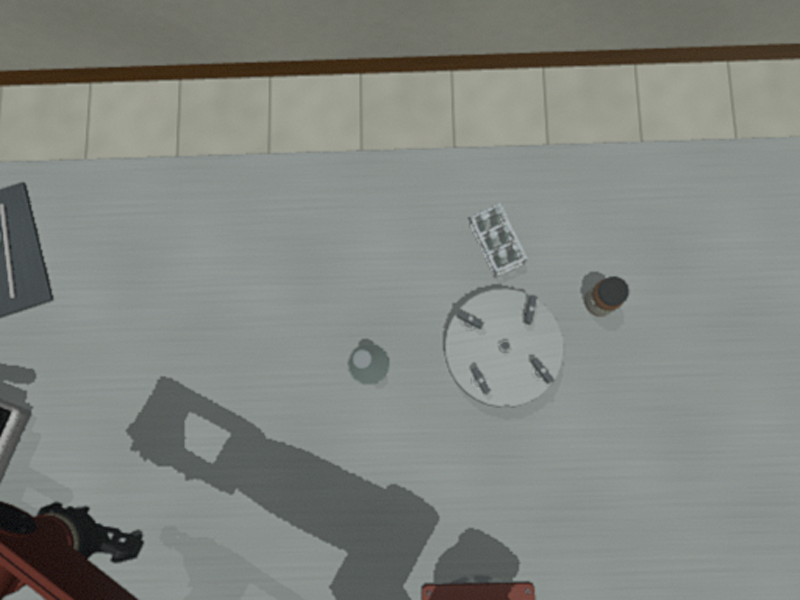

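View pics/side0.png

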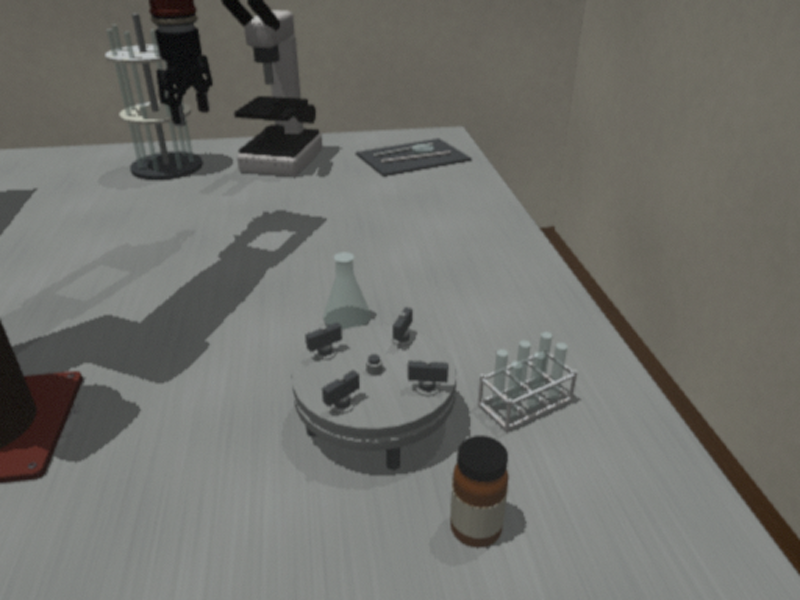

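```bash
python3 - <<'E'
from h import *
p=cv2.imread("top0.png"); c=p[175:268,275:368]
cv2.imwrite("pics/crop0.png",cv2.resize(c,(600,600),interpolation=cv2.INTER_CUBIC))
d=np.load("top_d.npy"); K,V=cam("top"); v,u=np.mgrid[:384,:512]
P=np.linalg.inv(K)@np.stack([u.ravel()*d.ravel(),v.ravel()*d.ravel(),d.ravel()])
W=(V[:3,:3].T@(P-V[:3,3:4])).T.reshape(384,512,3)
m=np.zeros(d.shape,bool); m[175:268,275:368]=True
b=(m&(W[...,2]>0.113)&(W[...,2]<.14)).astype(np.uint8)
n,l,st,ce=cv2.connectedComponentsWithStats(b)
for i in range(1,n):
    w=W[l==i]; 
    if len(w)<12: continue
    (cx,cy),(a,bb),an=cv2.minAreaRect((w[:,:2]*1000).astype(np.float32))
    ev,E=np.linalg.eigh(np.cov(w[:,:2].T)); e=E[:,1]
    print(len(w),(cx,cy),(a,bb),'mean',w.mean(0).round(4),w[:,2].max().round(4),'ang',np.degrees(np.arctan2(e[1],e[0])).round(1),'pix',ce[i])
lid=m&(abs(W[...,2]-.086)<.006); w=W[lid]; (cx,cy),r=cv2.minEnclosingCircle((w[:,:2]*1000).astype(np.float32)); print('lid',cx,cy,r,w[:,2].mean())
# others
for lo,hi,nm in((150,200,'flaskreg'),):pass
for nm,(u0,u1,v0,v1) in dict(flask=(215,255,215,250),bottle=(368,408,165,205),rack=(295,342,125,180)).items():
    w=W[v0:v1,u0:u1].reshape(-1,3); w=w[w[:,2]>.04]; print(nm,w.min(0).round(3),w.max(0).round(3))
E
```

```text
84 (586.2088012695312, -103.66157531738281) (12.602312088012695, 49.584312438964844) mean [ 0.5855 -0.1029  0.1248] 0.1331 ang 166.4 pix [338.95238095 198.11904762]
85 (571.8344116210938, 5.088005065917969) (48.51129150390625, 12.407669067382812) mean [0.5712 0.0054 0.1242] 0.1336 ang 59.8 pix [300.08235294 204.25882353]
90 (477.6888427734375, -118.10891723632812) (48.958560943603516, 12.028008460998535) mean [ 0.4775 -0.1181  0.1242] 0.1322 ang -146.0 pix [346.52222222 237.03333333]
85 (462.8406677246094, -9.898958206176758) (48.69808578491211, 11.902371406555176) mean [ 0.4627 -0.0096  0.125 ] 0.1328 ang -152.3 pix [306.98823529 243.42352941]
lid 525.0956420898438 -56.77275848388672 107.67078399658203 0.08528752657411252
flask [0.397 0.065 0.04 ] [0.536 0.228 1.34 ]
bottle [ 0.397 -0.28   0.04 ] [0.643 0.065 1.34 ]
rack [ 0.397 -0.111  0.04 ] [0.803 0.065 1.34 ]
```

View pics/crop0.png

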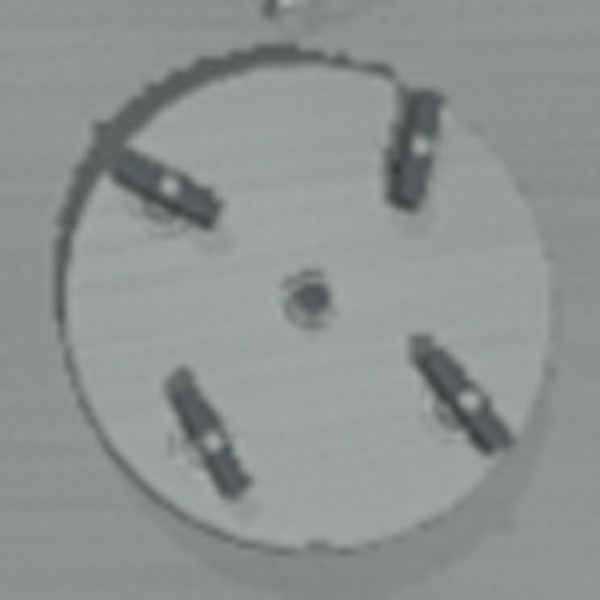

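```bash
cat >> h.py <<'E'
N={1:(.586,-.1035,166.4),2:(.5716,.0053,59.8),3:(.4776,-.118,34-180),4:(.4628,-.0098,27.7-180)}
def go(x,y,z,yawdeg):
    s=robot.state(); o=s["orientation"]; y0=o[2]; d=np.array([x,y,z])-s["ee_pos"]
    c,q=np.cos(y0),np.sin(y0)
    t=[c*d[0]+q*d[1], q*d[0]-c*d[1], -d[2]]
    turn=y0-np.radians(yawdeg); turn=(turn+np.pi)%(2*np.pi)-np.pi
    print('t',s["time_s"],'j6',s["joint_pos"][5].round(3),'yaw',np.degrees(y0).round(2),'tilt',(abs(o[0])-np.pi).round(3),o[1].round(3),'pos',s["ee_pos"].round(4),'shift',np.round(np.array(t)*1000,1),'turn',turn.round(3))
E
python3 -c "
from h import *
go(.5716,.0053,.17,59.8)"
```

```text
t 0.1 j6 -0.126 yaw 156.24 tilt -0.002 -0.0 pos [0.2516 0.5716 0.2523] shift [-521.  -389.3   82.3] turn 1.683
```

>>> drive_tool([
  [0, [-521, -389, 0], 1.683],
  [0, [-521, -389, 0], 1.683],
  [0, [-521, -389, 0], 1.683],
  [0, [-521, -389, 0], 1.683],
  [0, [-521, -389, 0], 1.683],
])

```text
time_s: 0.52
ee_pos: [0.3546, 0.3888, 0.2528]
orientation: [-3.141, 0.0, 2.096]
force: [0.8, 0.7, -0.7]
opening: 0.0851
finger_force: 0.0
```

```bash
python3 -c "
from h import *
go(.5716,.0053,.17,59.8)"
```

```text
t 0.5167 j6 0.156 yaw 120.11 tilt -0.001 0.0 pos [0.3546 0.3888 0.2528] shift [-440.6   -4.7   82.8] turn 1.053
```

>>> drive_tool([
  [0, [-440, -5, 0], 1.053],
  [0, [-440, -5, 0], 1.053],
  [0, [-440, -5, 0], 1.053],
  [0, [-440, -5, 0], 1.053],
  [0, [-440, -5, 0], 1.053],
])

```text
time_s: 0.93
ee_pos: [0.4582, 0.2079, 0.2531]
orientation: [-3.141, 0.0, 1.471]
force: [1.6, 0.6, -0.6]
opening: 0.0852
finger_force: 0.0
```

```bash
python3 -c "
from h import *
go(.5716,.0053,.17,59.8)"
```

```text
t 0.9333 j6 0.369 yaw 84.27 tilt -0.0 0.0 pos [0.4582 0.2079 0.2531] shift [-190.2  133.1   83.1] turn 0.427
```

>>> drive_tool([
  [0, [-190, 133, 20], 0.427],
  [0, [-190, 133, 20], 0.427],
  [0, [-190, 133, 20], 0.427],
  [0, [-190, 133, 20], 0.427],
  [0, [-190, 133, 20], 0.427],
])

```text
time_s: 1.35
ee_pos: [0.5608, 0.0273, 0.2349]
orientation: [-3.141, 0.0, 1.046]
force: [1.1, 0.2, 1.1]
opening: 0.0853
finger_force: 0.0
```

```bash
python3 -c "
from h import *
go(.5716,.0053,.17,59.8)"
```

```text
t 1.35 j6 0.432 yaw 59.96 tilt -0.0 0.0 pos [0.5608 0.0273 0.2349] shift [-13.6  20.4  64.9] turn 0.003
```

>>> drive_tool([
  [0, [-13.6, 20.4, 20], 0.003],
  [0, [-13.6, 20.4, 50], 0.003],
  [0, [-13.6, 20.4, 80], 0.003],
  [0, [-13.6, 20.4, 110], 0.003],
  [0, [-13.6, 20.4, 116], 0.003],
], squeeze=30)

```text
time_s: 1.77
ee_pos: [0.5672, 0.0075, 0.1132]
orientation: [-3.132, 0.004, 1.046]
force: [-1.1, 0.2, -0.9]
opening: 0.0856
finger_force: 0.0
```

```bash
python3 -c "
from h import *
p,d=robot.read_camera('side'); cv2.imwrite('pics/s1.png',cv2.resize(p[180:310,170:320],(692,600),interpolation=cv2.INTER_CUBIC))
go(.5716,.0053,.119,59.8);print(robot.state()['force'],robot.state()['moment'])"
```

```text
t 1.8167 j6 0.399 yaw 59.96 tilt -0.008 0.004 pos [0.5677 0.0076 0.1145] shift [-0.1  4.5 -4.5] turn 0.003
[-0.4002787  -0.17044504 -0.2328752 ] [-0.00729673  0.03083438 -0.06884534]
```

View pics/s1.png

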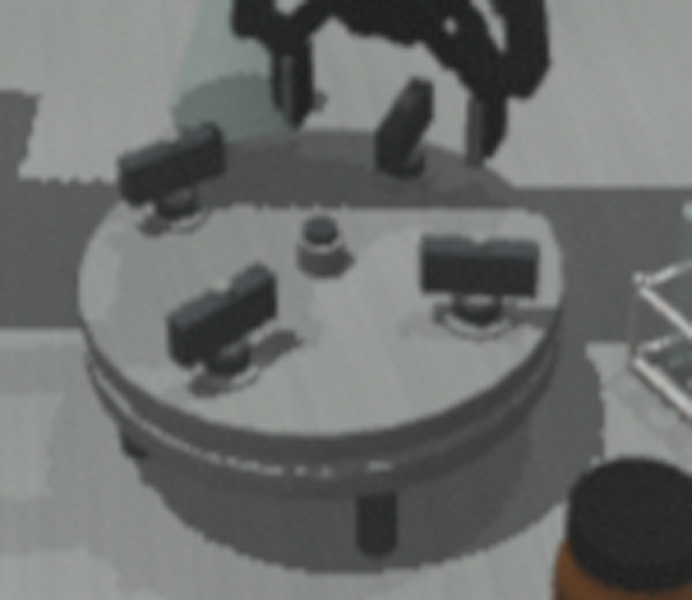

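>>> drive_tool([
  [60, [0, 0, 0], 0],
  [60, [0, 0, 0], 0],
  [60, [0, 0, 0], 0],
  [60, [0, 0, 0], 0],
  [60, [0, 0, 0], 0],
])

```text
time_s: 2.23
ee_pos: [0.5724, 0.0074, 0.1212]
orientation: [3.139, -0.001, 1.047]
force: [-0.0, 0.7, -0.2]
opening: 0.0649
finger_force: 0.0
```

```bash
python3 -c "
from h import *
go(.5716,.0053,.119,59.8);print(robot.state()['opening'],robot.state()['moment'])"
```

```text
t 2.2333 j6 0.399 yaw 59.99 tilt -0.003 -0.001 pos [0.5724 0.0074 0.1212] shift [-2.3  0.4  2.2] turn 0.003
0.06490901189229066 [-0.01376667 -0.01070486 -0.00612902]
```

>>> drive_tool([
  [150, [-2, 0, 2], 0],
  [255, [-2, 0, 2], 0],
  [255, [-2, 0, 2], 0],
  [255, [-2, 0, 2], 0],
  [255, [-2, 0, 2], 0],
], squeeze=60)

```text
time_s: 2.65
ee_pos: [0.5743, 0.0033, 0.1196]
orientation: [3.131, -0.001, 1.047]
force: [8.0, -7.4, -0.0]
opening: 0.0133
finger_force: 86.3
```

```bash
python3 -c "
from h import *
go(.5716,.0053,.119,59.8);s=robot.state();print(s['opening'],s['force'],s['moment'],s['tau'][5])"
```

```text
t 2.65 j6 0.396 yaw 59.97 tilt -0.01 -0.001 pos [0.5743 0.0033 0.1196] shift [ 0.4 -3.3  0.6] turn 0.003
0.013295536939424148 [ 7.98869847 -7.36519826 -0.03275439] [-1.1819264  -1.16601482  0.04233609] -0.024951444938778877
```

>>> drive_tool([
  [255, [0, 2.5, 0], 0],
  [255, [0, 2.5, 0], 0.12],
  [255, [0, 2.5, 0], 0.24],
  [255, [0, 2.5, 0], 0.36],
  [255, [0, 2.5, 0], 0.48],
])

```text
time_s: 3.07
ee_pos: [0.5749, 0.003, 0.1197]
orientation: [3.136, -0.003, 0.561]
force: [2.2, -4.9, 6.2]
opening: 0.013
finger_force: 87.4
```

```bash
python3 -c "
from h import *
go(.5716,.0053,.119,59.8);s=robot.state();print(s['opening'],s['force'],s['moment'],s['tau'][5])"
```

```text
t 3.0667 j6 0.88 yaw 32.14 tilt -0.005 -0.003 pos [0.5749 0.003  0.1197] shift [-1.5 -3.7  0.7] turn -0.483
0.012997356582617813 [ 2.18403167 -4.85674361  6.19518081] [-0.76316032 -0.40191726  0.05596806] -1.8134085461497307
```

>>> drive_tool([
  [255, [0, 0, 0], 0.12],
  [255, [0, 0, 0], 0.24],
  [255, [0, 0, 0], 0.35],
  [255, [0, 0, 0], 0.35],
  [255, [0, 0, 0], 0.35],
])

```text
time_s: 3.48
ee_pos: [0.575, 0.0027, 0.1197]
orientation: [3.138, -0.005, 0.216]
force: [3.0, -4.9, 5.6]
opening: 0.0132
finger_force: 87.3
```

```bash
python3 -c "
from h import *
go(.5716,.0053,.119,59.8);s=robot.state();print(s['opening'],s['force'],s['moment'],s['tau'][5])"
```

```text
t 3.4833 j6 1.225 yaw 12.38 tilt -0.004 -0.005 pos [0.575  0.0027 0.1197] shift [-2.8 -3.2  0.7] turn -0.828
0.0132245821771969 [ 3.04150101 -4.86170118  5.63201262] [-8.73266698e-01 -4.76009994e-01 -3.84998591e-04] 0.2098640101030469
```

>>> drive_tool([
  [100, [0, 0, 0], 0],
  [60, [0, 0, 0], 0],
  [60, [0, 0, 0], 0],
  [60, [0, 0, -25], 0],
  [60, [0, 0, -60], 0],
])

```text
time_s: 3.9
ee_pos: [0.5689, 0.005, 0.1732]
orientation: [-3.138, 0.009, 0.217]
force: [1.5, -0.6, -0.0]
opening: 0.0653
finger_force: 0.0
```

```bash
python3 -c "
from h import *
s=robot.state();print(s['opening'],s['force'],s['moment'],s['tau'][5])
go(.4776+.002,-.118-.002,.18,34)
go(.4776+.002,-.118-.002,.18,34-180)"
```

```text
0.06526060136004837 [ 1.51553841 -0.55731995 -0.01303766] [ 0.02401618 -0.03027753 -0.01500229] 3.197790533704392e-05
t 3.9 j6 1.224 yaw 12.43 tilt -0.004 0.009 pos [0.5689 0.005  0.1732] shift [-114.2  102.8   -6.8] turn -0.377
t 3.9 j6 1.224 yaw 12.43 tilt -0.004 0.009 pos [0.5689 0.005  0.1732] shift [-114.2  102.8   -6.8] turn 2.765
```

>>> drive_tool([
  [60, [-114, 103, -10], -0.377],
  [60, [-114, 103, -10], -0.377],
  [60, [-114, 103, -7], -0.377],
  [60, [-114, 103, -7], -0.377],
  [60, [-114, 103, -7], -0.377],
])

```text
time_s: 4.32
ee_pos: [0.48, -0.1245, 0.1839]
orientation: [-3.141, 0.003, 0.592]
force: [1.0, -0.5, 0.6]
opening: 0.0654
finger_force: 0.0
```

```bash
python3 -c "
from h import *
go(.4776+.002,-.118-.002,.12,34)"
```

```text
t 4.3167 j6 0.568 yaw 33.91 tilt -0.0 0.003 pos [ 0.48   -0.1245  0.1839] shift [ 2.2 -4.  63.9] turn -0.002
```

>>> drive_tool([
  [60, [0, 0, 0], 0],
  [60, [0, 0, 0], 0],
  [60, [0, 0, 0], 0],
  [60, [0, 0, 0], 0],
  [60, [0, 0, 0], 0],
])

```text
time_s: 4.73
ee_pos: [0.4837, -0.1197, 0.1842]
orientation: [-3.141, 0.0, 0.595]
force: [0.2, -0.0, -0.8]
opening: 0.065
finger_force: 0.0
```

```bash
python3 -c "
from h import *
go(.4776+.002,-.118-.002,.12,34)"
```

```text
t 4.7333 j6 0.574 yaw 34.12 tilt -0.001 0.0 pos [ 0.4837 -0.1197  0.1842] shift [-3.6 -2.1 64.2] turn 0.002
```

>>> drive_tool([
  [60, [-3.6, -2.1, 20], 0],
  [60, [-3.6, -2.1, 45], 0],
  [60, [-3.6, -2.1, 60], 0],
  [60, [-3.6, -2.1, 64], 0],
  [100, [-3.6, -2.1, 64], 0],
])

```text
time_s: 5.15
ee_pos: [0.4784, -0.12, 0.119]
orientation: [-3.139, 0.002, 0.595]
force: [-0.6, -0.1, 0.3]
opening: 0.0545
finger_force: 0.0
```

>>> drive_tool([
  [150, [0, 0, 0], 0],
  [220, [0, 0, 0], 0],
  [255, [0, 0, 0], 0],
  [255, [0, 0, 0], 0],
  [255, [0, 0, 0], 0],
])

```text
time_s: 5.57
ee_pos: [0.4804, -0.1215, 0.122]
orientation: [3.139, -0.002, 0.594]
force: [0.9, -0.1, 5.5]
opening: 0.0123
finger_force: 58.6
```

```bash
python3 -c "
from h import *
go(.4776+.002,-.118-.002,.12,34);s=robot.state();print(s['opening'],s['force'],s['moment'],s['tau'][5])"
```

```text
t 5.5667 j6 0.57 yaw 34.02 tilt -0.003 -0.002 pos [ 0.4804 -0.1215  0.122 ] shift [ 0.2 -1.7  2. ] turn 0.0
0.012259052450717942 [ 0.89630358 -0.12340238  5.49180828] [-0.1683202  -0.05900203 -0.05060321] 0.0019231257465435192
```

>>> drive_tool([
  [255, [0, 0, 0], 0.12],
  [255, [0, 0, 0], 0.24],
  [255, [0, 0, 0], 0.36],
  [255, [0, 0, 0], 0.48],
  [255, [0, 0, 0], 0.6],
])

```text
time_s: 5.98
ee_pos: [0.4805, -0.1217, 0.122]
orientation: [3.14, -0.003, -0.012]
force: [0.6, -1.8, 6.2]
opening: 0.0118
finger_force: 58.7
```

```bash
python3 -c "
from h import *
go(.4776+.002,-.118-.002,.12,34);s=robot.state();print(s['opening'],s['force'],s['moment'],s['tau'][5])"
```

```text
t 5.9833 j6 1.176 yaw -0.69 tilt -0.002 -0.003 pos [ 0.4805 -0.1217  0.122 ] shift [-0.9 -1.7  2. ] turn -0.605
0.011780307340470359 [ 0.5829252  -1.77251139  6.18042771] [-0.17747141 -0.04949721  0.17277535] -1.816219836473465
```

>>> drive_tool([
  [255, [0, 0, 0], 0.12],
  [255, [0, 0, 0], 0.22],
  [255, [0, 0, 0], 0.22],
  [255, [0, 0, 0], 0.22],
  [255, [0, 0, 0], 0.22],
])

```text
time_s: 6.4
ee_pos: [0.4805, -0.1217, 0.122]
orientation: [3.141, -0.003, -0.226]
force: [0.1, -0.9, 6.7]
opening: 0.0118
finger_force: 58.6
```

```bash
python3 -c "
from h import *
go(.4776+.002,-.118-.002,.12,34);s=robot.state();print(s['opening'],s['force'],s['moment'],s['tau'][5])"
```

```text
t 6.4 j6 1.39 yaw -12.96 tilt -0.001 -0.003 pos [ 0.4805 -0.1217  0.122 ] shift [-1.2 -1.5  2. ] turn -0.82
0.011825301093733379 [ 0.0842703  -0.92480008  6.6556174 ] [-0.23734266 -0.10739096  0.00245618] 0.0517107336781919
```

>>> drive_tool([
  [100, [0, 0, 0], 0],
  [60, [0, 0, 0], 0],
  [60, [0, 0, 0], 0],
  [60, [0, 0, -30], 0],
  [60, [0, 0, -62], 0],
])

```text
time_s: 6.82
ee_pos: [0.4768, -0.1199, 0.1802]
orientation: [-3.14, 0.007, -0.226]
force: [1.3, -0.2, 1.3]
opening: 0.0651
finger_force: 0.0
```

>>> drive_tool([
  [60, [0, 0, 0], 0],
  [60, [0, 0, 0], 0],
  [60, [0, 0, 0], 0],
  [60, [0, 0, 0], 0],
  [60, [0, 0, 0], 0],
])

```text
time_s: 7.23
ee_pos: [0.4782, -0.1205, 0.1809]
orientation: [-3.141, 0.003, -0.226]
force: [-0.2, 0.9, -0.2]
opening: 0.0653
finger_force: 0.0
```

```bash
python3 -c "
from h import *
go(.586+.0028,-.1035-.003,.18,166.4)
p,d=robot.read_camera('side'); cv2.imwrite('pics/s2.png',cv2.resize(p[180:310,170:320],(692,600),interpolation=cv2.INTER_CUBIC))"
```

```text
t 7.2333 j6 1.39 yaw -12.96 tilt -0.001 0.003 pos [ 0.4782 -0.1205  0.1809] shift [104.6 -38.5   0.9] turn -3.13
```

View pics/s2.png

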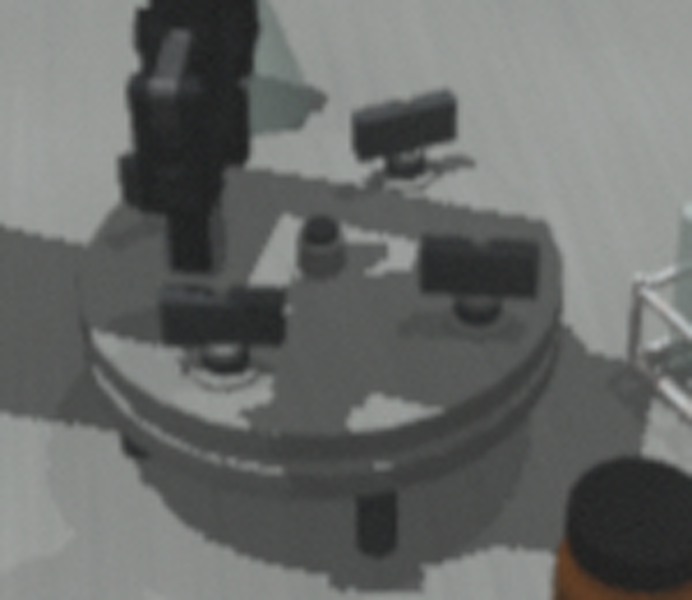

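>>> drive_tool([
  [60, [105, -38.5, 0], 0.012],
  [60, [105, -38.5, 0], 0.012],
  [60, [105, -38.5, 0], 0.012],
  [60, [105, -38.5, 0], 0.012],
  [60, [105, -38.5, 0], 0.012],
])

```text
time_s: 7.7
ee_pos: [0.5904, -0.1065, 0.1807]
orientation: [-3.141, 0.003, -0.237]
force: [-0.8, 0.2, -0.5]
opening: 0.065
finger_force: 0.0
```

>>> drive_tool([
  [60, [0, 0, 0], 0],
  [60, [0, 0, 0], 0],
  [60, [0, 0, 0], 0],
  [60, [0, 0, 0], 0],
  [60, [0, 0, 0], 0],
])

```text
time_s: 8.12
ee_pos: [0.5897, -0.1072, 0.1828]
orientation: [3.142, -0.0, -0.239]
force: [0.6, 0.8, 0.5]
opening: 0.0655
finger_force: 0.0
```

```bash
python3 -c "
from h import *
go(.586+.0028,-.1035-.003,.12,-13.6)"
```

```text
t 8.1167 j6 1.498 yaw -13.67 tilt -0.0 -0.0 pos [ 0.5897 -0.1072  0.1828] shift [-1.1 -0.5 62.8] turn -0.001
```

Descend, grip and turn in one go (the previous knobs were gentle).

>>> drive_tool([
  [60, [-1, -0.5, 20], 0],
  [60, [-1, -0.5, 45], 0],
  [60, [-1, -0.5, 59], 0],
  [60, [-1, -0.5, 63], 0],
  [100, [-1, -0.5, 63], 0],
])

```text
time_s: 8.53
ee_pos: [0.5882, -0.1061, 0.1181]
orientation: [-3.141, 0.003, -0.238]
force: [0.2, -0.1, 0.1]
opening: 0.0546
finger_force: 0.0
```

>>> drive_tool([
  [150, [0, 0, 0], 0],
  [220, [0, 0, 0], 0],
  [255, [0, 0, 0], 0],
  [255, [0, 0, 0], 0],
  [255, [0, 0, 0], 0],
])

```text
time_s: 8.95
ee_pos: [0.5903, -0.107, 0.1213]
orientation: [3.141, -0.003, -0.238]
force: [-1.9, -2.3, 5.4]
opening: 0.0125
finger_force: 58.6
```

```bash
python3 -c "
from h import *
go(.586+.0028,-.1035-.003,.12,-13.6);s=robot.state();print(s['opening'],s['force'],s['moment'],s['tau'][5])"
```

```text
t 8.95 j6 1.499 yaw -13.65 tilt -0.001 -0.003 pos [ 0.5903 -0.107   0.1213] shift [-1.5 -0.2  1.3] turn -0.001
0.0124591196076313 [-1.86670112 -2.31524036  5.35620598] [-0.30652183  0.34171875 -0.01277086] 0.0030832018819637597
```

>>> drive_tool([
  [255, [0, 0, 0], 0.12],
  [255, [0, 0, 0], 0.24],
  [255, [0, 0, 0], 0.36],
  [255, [0, 0, 0], 0.48],
  [255, [0, 0, 0], 0.6],
])

```text
time_s: 9.37
ee_pos: [0.59, -0.1075, 0.1213]
orientation: [3.141, -0.003, -0.844]
force: [-3.6, -2.7, 6.6]
opening: 0.0126
finger_force: 58.7
```

>>> drive_tool([
  [255, [0, 0, 0], 0.12],
  [255, [0, 0, 0], 0.22],
  [255, [0, 0, 0], 0.22],
  [255, [0, 0, 0], 0.22],
  [255, [0, 0, 0], 0.22],
])

```text
time_s: 9.78
ee_pos: [0.5898, -0.1076, 0.1213]
orientation: [-3.141, -0.003, -1.058]
force: [-3.6, -3.5, 6.6]
opening: 0.0125
finger_force: 58.8
```

>>> drive_tool([
  [100, [0, 0, 0], 0],
  [60, [0, 0, 0], 0],
  [60, [0, 0, 0], 0],
  [60, [0, 0, -30], 0],
  [60, [0, 0, -62], 0],
])

```text
time_s: 10.2
ee_pos: [0.5871, -0.1052, 0.1788]
orientation: [3.137, 0.005, -1.058]
force: [0.8, -0.1, 1.0]
opening: 0.0654
finger_force: 0.0
```

>>> drive_tool([
  [60, [0, 0, 0], 0],
  [60, [0, 0, 0], 0],
  [60, [0, 0, 0], 0],
  [60, [0, 0, 0], 0],
  [60, [0, 0, 0], 0],
])

```text
time_s: 10.62
ee_pos: [0.5883, -0.1059, 0.1796]
orientation: [3.14, 0.002, -1.058]
force: [-0.5, 0.5, -0.6]
opening: 0.0655
finger_force: 0.0
```

```bash
python3 -c "
from h import *
go(.4628+.003,-.0098-.003,.18,27.7)"
```

```text
t 10.6167 j6 2.319 yaw -60.63 tilt -0.002 0.002 pos [ 0.5883 -0.1059  0.1796] shift [-141.2   61.1   -0.4] turn -1.542
```

>>> drive_tool([
  [60, [-141, 61, 0], -1.542],
  [60, [-141, 61, 0], -1.542],
  [60, [-141, 61, 0], -1.542],
  [60, [-141, 61, 0], -1.542],
  [60, [-141, 61, 0], -1.542],
])

```text
time_s: 11.03
ee_pos: [0.4618, -0.0102, 0.1789]
orientation: [3.141, 0.007, -0.425]
force: [-0.6, -0.3, 0.0]
opening: 0.065
finger_force: 0.0
```

>>> drive_tool([
  [60, [0, 0, 0], -0.61],
  [60, [0, 0, 0], -0.61],
  [60, [0, 0, 0], -0.61],
  [60, [0, 0, 0], -0.61],
  [60, [0, 0, 0], -0.61],
])

```text
time_s: 11.45
ee_pos: [0.4663, -0.0131, 0.1804]
orientation: [-3.141, 0.002, 0.183]
force: [0.2, 0.0, -0.3]
opening: 0.0648
finger_force: 0.0
```

```bash
python3 -c "
from h import *
go(.4628+.003,-.0098-.003,.12,27.7)"
```

```text
t 11.45 j6 1.19 yaw 10.49 tilt -0.001 0.002 pos [ 0.4663 -0.0131  0.1804] shift [-0.4 -0.4 60.4] turn -0.3
```

>>> drive_tool([
  [60, [0, 0, 0], -0.12],
  [60, [0, 0, 0], -0.24],
  [60, [0, 0, 0], -0.3],
  [60, [0, 0, 20], -0.3],
  [60, [0, 0, 45], -0.3],
])

```text
time_s: 11.87
ee_pos: [0.4684, -0.0136, 0.1372]
orientation: [3.139, -0.003, 0.477]
force: [0.4, -0.8, -0.3]
opening: 0.0654
finger_force: 0.0
```

>>> drive_tool([
  [60, [0, 0, 10], 0],
  [60, [0, 0, 15], 0],
  [150, [0, 0, 15], 0],
  [200, [0, 0, 15], 0],
  [255, [0, 0, 15], 0],
])

```text
time_s: 12.28
ee_pos: [0.4678, -0.0135, 0.1225]
orientation: [3.141, -0.001, 0.477]
force: [-0.9, -0.1, -0.3]
opening: 0.0298
finger_force: 0.0
```

>>> drive_tool([
  [255, [0, 0, 0], 0],
  [255, [0, 0, 0], 0],
  [255, [0, 0, 0], 0],
  [255, [0, 0, 0], 0],
  [255, [0, 0, 0], 0],
])

```text
time_s: 12.7
ee_pos: [0.4667, -0.0123, 0.1233]
orientation: [-3.14, 0.0, 0.477]
force: [-7.3, 5.3, 13.0]
opening: 0.0108
finger_force: 89.3
```

```bash
python3 -c "
from h import *
go(.4628+.003,-.0098-.003,.12,27.7);s=robot.state();print(s['opening'],s['force'],s['moment'],s['tau'][5])"
```

```text
t 12.7 j6 0.896 yaw 27.33 tilt -0.002 0.0 pos [ 0.4667 -0.0123  0.1233] shift [-1.  -0.   3.3] turn -0.006
0.010841226052356394 [-7.32169216  5.31489232 12.98486101] [ 0.81181236  1.63735663 -0.0085404 ] -0.020019150688312948
```

>>> drive_tool([
  [255, [0, -1, 0], 0.12],
  [255, [0, -1, 0], 0.24],
  [255, [0, -1, 0], 0.36],
  [255, [0, -1, 0], 0.48],
  [255, [0, -1, 0], 0.6],
])

```text
time_s: 13.12
ee_pos: [0.4667, -0.0127, 0.1234]
orientation: [3.141, -0.0, -0.129]
force: [-6.2, 0.6, 10.9]
opening: 0.0108
finger_force: 87.2
```

>>> drive_tool([
  [255, [0, 0, 0], 0.12],
  [255, [0, 0, 0], 0.22],
  [255, [0, 0, 0], 0.22],
  [255, [0, 0, 0], 0.22],
  [255, [0, 0, 0], 0.22],
])

```text
time_s: 13.53
ee_pos: [0.4667, -0.013, 0.1234]
orientation: [3.141, -0.001, -0.343]
force: [-6.0, -1.8, 11.5]
opening: 0.0106
finger_force: 87.3
```

>>> drive_tool([
  [100, [0, 0, 0], 0],
  [60, [0, 0, 0], 0],
  [60, [0, 0, 0], 0],
  [60, [0, 0, -30], 0],
  [60, [0, 0, -60], 0],
])

```text
time_s: 13.95
ee_pos: [0.4646, -0.0121, 0.1802]
orientation: [3.141, 0.005, -0.343]
force: [0.7, 0.4, 0.9]
opening: 0.0652
finger_force: 0.0
```

>>> drive_tool([
  [60, [0, 0, 0], 0],
  [60, [0, 0, 0], 0],
  [60, [0, 0, 0], 0],
  [60, [0, 0, 0], 0],
  [60, [0, 0, 0], 0],
])

```text
time_s: 14.37
ee_pos: [0.4655, -0.0122, 0.18]
orientation: [3.141, 0.003, -0.343]
force: [-0.3, -0.4, 0.5]
opening: 0.0652
finger_force: 0.0
```

```bash
python3 -c "
from h import *
go(.575,.0028,.18,12.4-180)
p,d=robot.read_camera('top'); c=p[175:268,275:368]
cv2.imwrite('pics/crop2.png',cv2.resize(c,(600,600),interpolation=cv2.INTER_CUBIC))"
```

```text
t 14.3667 j6 1.718 yaw -19.66 tilt -0.0 0.003 pos [ 0.4655 -0.0122  0.18  ] shift [ 98. -51.  -0.] turn 2.582
```

View pics/crop2.png

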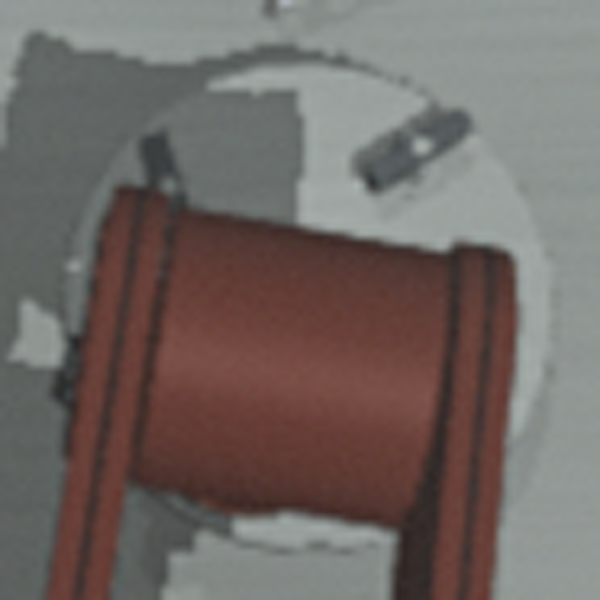

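>>> drive_tool([
  [60, [98, -51, 0], -0.61],
  [60, [98, -51, 0], -0.61],
  [60, [98, -51, 0], -0.61],
  [60, [98, -51, 0], -0.61],
  [60, [98, -51, 0], -0.61],
])

```text
time_s: 14.83
ee_pos: [0.5767, 0.0029, 0.1797]
orientation: [-3.141, 0.002, 0.274]
force: [-0.5, -0.7, 0.5]
opening: 0.0656
finger_force: 0.0
```

>>> drive_tool([
  [60, [0, 0, 0], -0.61],
  [60, [0, 0, 0], -0.61],
  [60, [0, 0, 0], -0.61],
  [60, [0, 0, 0], -0.61],
  [60, [0, 0, 0], -0.61],
])

```text
time_s: 15.25
ee_pos: [0.5754, 0.0027, 0.1802]
orientation: [-3.14, 0.001, 0.883]
force: [-0.1, -0.4, -0.4]
opening: 0.0651
finger_force: 0.0
```

>>> drive_tool([
  [60, [0, 0, 0], -0.61],
  [60, [0, 0, 0], -0.61],
  [60, [0, 0, 0], -0.61],
  [60, [0, 0, 0], -0.61],
  [60, [0, 0, 0], -0.61],
])

```text
time_s: 15.67
ee_pos: [0.5754, 0.0027, 0.1803]
orientation: [-3.14, -0.0, 1.493]
force: [-0.4, -0.3, 0.7]
opening: 0.0655
finger_force: 0.0
```

>>> drive_tool([
  [60, [0, 0, 0], -0.61],
  [60, [0, 0, 0], -0.61],
  [60, [0, 0, 0], -0.61],
  [60, [0, 0, 0], -0.61],
  [60, [0, 0, 0], -0.61],
])

```text
time_s: 16.08
ee_pos: [0.5754, 0.0027, 0.1803]
orientation: [-3.14, -0.001, 2.103]
force: [0.4, 1.0, -0.1]
opening: 0.0657
finger_force: 0.0
```

>>> drive_tool([
  [60, [0, 0, 0], -0.61],
  [60, [0, 0, 0], -0.61],
  [60, [0, 0, 0], -0.61],
  [60, [0, 0, 0], -0.61],
  [60, [0, 0, 0], -0.61],
])

```text
time_s: 16.5
ee_pos: [0.5754, 0.0027, 0.1803]
orientation: [-3.141, -0.002, 2.713]
force: [-0.1, 0.3, 0.7]
opening: 0.0654
finger_force: 0.0
```

```bash
python3 -c "
from h import *
go(.575,.0028,.18,13.5-180)"
```

```text
t 16.5 j6 -1.275 yaw 155.44 tilt -0.001 -0.002 pos [0.5754 0.0027 0.1803] shift [ 0.4 -0.1  0.3] turn -0.664
```

>>> drive_tool([
  [60, [0, 0, 0], -0.61],
  [60, [0, 0, 0], -0.61],
  [60, [0, 0, 0], -0.61],
  [60, [0, 0, 0], -0.61],
  [60, [0, 0, 0], -0.61],
])

```text
time_s: 16.92
ee_pos: [0.5754, 0.0027, 0.1803]
orientation: [3.141, -0.002, -2.96]
force: [-0.1, 0.2, 0.2]
opening: 0.0652
finger_force: 0.0
```

>>> drive_tool([
  [60, [0, 0, 20], -0.054],
  [60, [0, 0, 45], -0.054],
  [60, [0, 0, 56], -0.054],
  [60, [0, 0, 60], -0.054],
  [100, [0, 0, 60], -0.054],
])

```text
time_s: 17.33
ee_pos: [0.5747, 0.0028, 0.1196]
orientation: [3.14, -0.004, -2.913]
force: [-0.4, 0.0, 1.0]
opening: 0.0545
finger_force: 0.0
```

>>> drive_tool([
  [150, [0, 0, 0], 0],
  [220, [0, 0, 0], 0],
  [255, [0, 0, 0], 0],
  [255, [0, 0, 0], 0],
  [255, [0, 0, 0], 0],
])

```text
time_s: 17.75
ee_pos: [0.5769, 0.0025, 0.1234]
orientation: [-3.141, 0.002, -2.912]
force: [-0.6, 1.1, 6.3]
opening: 0.011
finger_force: 93.6
```

```bash
python3 -c "
from h import *
go(.575,.0028,.12,13.5-180);s=robot.state();print(s['opening'],s['force'],s['moment'],s['tau'][5])"
```

```text
t 17.75 j6 -1.932 yaw -166.86 tilt -0.001 0.002 pos [0.5769 0.0025 0.1234] shift [1.8 0.7 3.4] turn -0.006
0.010992513834112228 [-0.57590506  1.13351739  6.29894655] [-0.09007601  0.40968459 -0.00763045] 0.011617736017797142
```

>>> drive_tool([
  [255, [0, 0, 0], 0.1],
  [255, [0, 0, 0], 0.2],
  [255, [0, 0, 0], 0.29],
  [255, [0, 0, 0], 0.35],
  [255, [0, 0, 0], 0.35],
])

```text
time_s: 18.17
ee_pos: [0.5769, 0.0017, 0.1234]
orientation: [-3.14, 0.003, 3.018]
force: [-1.4, -1.9, 5.1]
opening: 0.0108
finger_force: 93.7
```

```bash
cat >> h.py <<'E'
def mz():
    s=robot.state(); print('t',s['time_s'].__round__(2),'j6',s['joint_pos'][5].round(3),'yaw',s['orientation'][2].round(4),'pos',s['ee_pos'].round(4),'F',s['force'].round(1),'M',s['moment'].round(3),'tau6',s['tau'][5].round(3),'open',round(s['opening'],4),s['joint_vel'][5].round(4))
E
python3 -c "
from h import *
mz()"
```

```text
t 18.17 j6 -1.579 yaw 3.0177 pos [0.5769 0.0017 0.1234] F [-1.4 -1.9  5.1] M [-0.525  0.442  0.068] tau6 0.919 open 0.0108 -0.0869
```

>>> drive_tool([
  [255, [0, 0, 0], 0.03],
  [255, [0, 0, 0], 0.06],
  [255, [0, 0, 0], 0.09],
  [255, [0, 0, 0], 0.12],
  [255, [0, 0, 0], 0.12],
])

```text
time_s: 18.58
ee_pos: [0.5768, 0.0015, 0.1234]
orientation: [-3.14, 0.003, 2.899]
force: [-2.5, -3.8, 6.2]
opening: 0.0109
finger_force: 93.7
```

```bash
python3 -c "
from h import *
mz()"
```

```text
t 18.58 j6 -1.461 yaw 2.8995 pos [0.5768 0.0015 0.1234] F [-2.5 -3.8  6.2] M [-0.702  0.557  0.092] tau6 0.474 open 0.0109 -0.0403
```

>>> drive_tool([
  [255, [0, 0, 0], 0.035],
  [255, [0, 0, 0], 0.07],
  [255, [0, 0, 0], 0.1],
  [255, [0, 0, 0], 0.13],
  [255, [0, 0, 0], 0.13],
])

```text
time_s: 19.0
ee_pos: [0.5767, 0.0012, 0.1234]
orientation: [-3.14, 0.003, 2.769]
force: [-3.0, -4.2, 6.1]
opening: 0.0106
finger_force: 93.8
```

```bash
python3 -c "
from h import *
mz()"
```

```text
t 19.0 j6 -1.331 yaw 2.7694 pos [0.5767 0.0012 0.1234] F [-3.  -4.2  6.1] M [-0.918  0.604  0.08 ] tau6 0.477 open 0.0106 -0.0408
```

>>> drive_tool([
  [255, [0, 0, 0], 0.035],
  [255, [0, 0, 0], 0.07],
  [255, [0, 0, 0], 0.1],
  [255, [0, 0, 0], 0.13],
  [255, [0, 0, 0], 0.13],
])

```text
time_s: 19.42
ee_pos: [0.5766, 0.001, 0.1234]
orientation: [-3.14, 0.003, 2.639]
force: [-3.4, -5.7, 6.3]
opening: 0.0111
finger_force: 93.8
```

```bash
python3 -c "
from h import *
mz()"
```

```text
t 19.42 j6 -1.201 yaw 2.6395 pos [0.5766 0.001  0.1234] F [-3.4 -5.7  6.3] M [-0.96   0.726  0.082] tau6 0.48 open 0.0111 -0.0408
```

>>> drive_tool([
  [255, [0, 0, 0], 0.035],
  [255, [0, 0, 0], 0.07],
  [255, [0, 0, 0], 0.1],
  [255, [0, 0, 0], 0.13],
  [255, [0, 0, 0], 0.13],
])

```text
time_s: 19.83
ee_pos: [0.5764, 0.0007, 0.1235]
orientation: [-3.14, 0.003, 2.509]
force: [-3.9, -6.9, 6.6]
opening: 0.0108
finger_force: 93.9
```

```bash
python3 -c "
from h import *
mz()"
```

```text
t 19.83 j6 -1.071 yaw 2.5094 pos [0.5764 0.0007 0.1235] F [-3.9 -6.9  6.6] M [-1.103  0.887  0.091] tau6 0.483 open 0.0108 -0.0385
```

>>> drive_tool([
  [255, [0, 0, 0], 0.035],
  [255, [0, 0, 0], 0.07],
  [255, [0, 0, 0], 0.1],
  [255, [0, 0, 0], 0.13],
  [255, [0, 0, 0], 0.13],
])

```text
time_s: 20.25
ee_pos: [0.5762, 0.0005, 0.1234]
orientation: [-3.139, 0.003, 2.379]
force: [-4.5, -7.1, 7.4]
opening: 0.0109
finger_force: 93.9
```

```bash
python3 -c "
from h import *
mz()"
```

```text
t 20.25 j6 -0.941 yaw 2.3794 pos [5.762e-01 5.000e-04 1.234e-01] F [-4.5 -7.1  7.4] M [-1.232  1.038  0.105] tau6 0.486 open 0.0109 -0.0423
```

>>> drive_tool([
  [255, [0, 0, 0], 0.035],
  [255, [0, 0, 0], 0.07],
  [255, [0, 0, 0], 0.1],
  [255, [0, 0, 0], 0.13],
  [255, [0, 0, 0], 0.13],
])

```text
time_s: 20.67
ee_pos: [0.576, 0.0005, 0.1235]
orientation: [-3.139, 0.003, 2.25]
force: [-6.1, -6.6, 9.1]
opening: 0.0108
finger_force: 92.0
```

```bash
python3 -c "
from h import *
mz()"
```

```text
t 20.67 j6 -0.811 yaw 2.25 pos [5.760e-01 5.000e-04 1.235e-01] F [-6.1 -6.6  9.1] M [-1.181  1.267  0.353] tau6 0.729 open 0.0108 -0.0412
```

>>> drive_tool([
  [100, [0, 0, 0], 0],
  [60, [0, 0, 0], 0],
  [60, [0, 0, 0], 0],
  [60, [0, 0, -30], 0],
  [60, [0, 0, -60], 0],
])

```text
time_s: 21.08
ee_pos: [0.5739, 0.003, 0.1795]
orientation: [-3.138, -0.004, 2.251]
force: [2.6, 0.3, -0.1]
opening: 0.0655
finger_force: 0.0
```

```bash
python3 -c "
from h import *
mz(); go(.4808,-.1215,.18,168)"
```

```text
t 21.08 j6 -0.812 yaw 2.2509 pos [0.5739 0.003  0.1795] F [ 2.6  0.3 -0.1] M [-0.01  -0.017 -0.05 ] tau6 0.0 open 0.0655 0.0003
t 21.0833 j6 -0.812 yaw 128.97 tilt -0.004 -0.004 pos [0.5739 0.003  0.1795] shift [ -38.3 -150.7   -0.5] turn -0.681
```

>>> drive_tool([
  [60, [-38, -151, 0], -0.61],
  [60, [-38, -151, 0], -0.61],
  [60, [-38, -151, 0], -0.61],
  [60, [-38, -151, 0], -0.61],
  [60, [-38, -151, 0], -0.61],
])

```text
time_s: 21.5
ee_pos: [0.4795, -0.1252, 0.1812]
orientation: [-3.14, -0.001, 2.844]
force: [0.7, -0.5, 0.9]
opening: 0.0651
finger_force: 0.0
```

>>> drive_tool([
  [60, [0, 0, 0], -0.07],
  [60, [0, 0, 0], -0.07],
  [60, [0, 0, 0], -0.07],
  [60, [0, 0, 0], -0.07],
  [60, [0, 0, 0], -0.07],
])

```text
time_s: 21.92
ee_pos: [0.4826, -0.1214, 0.1813]
orientation: [3.142, -0.0, 2.911]
force: [-0.5, 0.1, -0.1]
opening: 0.0654
finger_force: 0.0
```

```bash
python3 -c "
from h import *
go(.4808,-.1215,.12,168)"
```

```text
t 21.9167 j6 -1.745 yaw 166.76 tilt -0.0 -0.0 pos [ 0.4826 -0.1214  0.1813] shift [ 1.7 -0.5 61.3] turn -0.022
```

>>> drive_tool([
  [60, [1.5, 0, 20], -0.015],
  [60, [1.5, 0, 45], -0.015],
  [60, [1.5, 0, 56], -0.015],
  [60, [1.5, 0, 60], -0.015],
  [100, [1.5, 0, 60], -0.015],
])

```text
time_s: 22.33
ee_pos: [0.4803, -0.1209, 0.1203]
orientation: [3.141, -0.003, 2.926]
force: [-0.3, -0.4, 0.9]
opening: 0.0546
finger_force: 0.0
```

>>> drive_tool([
  [150, [0, 0, 0], 0],
  [220, [0, 0, 0], 0],
  [255, [0, 0, 0], 0],
  [255, [0, 0, 0], 0],
  [255, [0, 0, 0], 0],
])

```text
time_s: 22.75
ee_pos: [0.482, -0.1221, 0.1234]
orientation: [-3.141, 0.003, 2.926]
force: [-1.9, -0.5, 7.2]
opening: 0.0108
finger_force: 91.0
```

```bash
python3 -c "
from h import *
mz()"
```

```text
t 22.75 j6 -1.762 yaw 2.9263 pos [ 0.482  -0.1221  0.1234] F [-1.9 -0.5  7.2] M [-0.021  0.342  0.087] tau6 0.072 open 0.0108 -0.0007
```

>>> drive_tool([
  [255, [0, 0, 0], 0.1],
  [255, [0, 0, 0], 0.2],
  [255, [0, 0, 0], 0.29],
  [255, [0, 0, 0], 0.35],
  [255, [0, 0, 0], 0.35],
])

```text
time_s: 23.17
ee_pos: [0.4818, -0.1227, 0.1234]
orientation: [-3.141, 0.003, 2.573]
force: [-2.8, -1.9, 7.1]
opening: 0.0112
finger_force: 91.1
```

```bash
python3 -c "
from h import *
mz()"
```

```text
t 23.17 j6 -1.409 yaw 2.573 pos [ 0.4818 -0.1227  0.1234] F [-2.8 -1.9  7.1] M [-0.336  0.516  0.084] tau6 0.918 open 0.0112 -0.0866
```

>>> drive_tool([
  [255, [0, 0, 0], 0.035],
  [255, [0, 0, 0], 0.07],
  [255, [0, 0, 0], 0.1],
  [255, [0, 0, 0], 0.13],
  [255, [0, 0, 0], 0.13],
])

```text
time_s: 23.58
ee_pos: [0.4817, -0.1228, 0.1234]
orientation: [-3.141, 0.003, 2.445]
force: [-3.8, -2.0, 7.9]
opening: 0.011
finger_force: 91.2
```

```bash
python3 -c "
from h import *
mz()"
```

```text
t 23.58 j6 -1.28 yaw 2.4448 pos [ 0.4817 -0.1228  0.1234] F [-3.8 -2.   7.9] M [-0.553  0.625  0.074] tau6 0.472 open 0.011 -0.0402
```

>>> drive_tool([
  [255, [0, 0, 0], 0.035],
  [255, [0, 0, 0], 0.07],
  [255, [0, 0, 0], 0.1],
  [255, [0, 0, 0], 0.13],
  [255, [0, 0, 0], 0.13],
])

```text
time_s: 24.0
ee_pos: [0.4816, -0.123, 0.1234]
orientation: [-3.141, 0.003, 2.315]
force: [-4.6, -4.1, 7.3]
opening: 0.0106
finger_force: 91.2
```

```bash
python3 -c "
from h import *
mz()"
```

```text
t 24.0 j6 -1.151 yaw 2.3153 pos [ 0.4816 -0.123   0.1234] F [-4.6 -4.1  7.3] M [-0.608  0.719  0.311] tau6 0.692 open 0.0106 -0.0405
```

>>> drive_tool([
  [100, [0, 0, 0], 0],
  [60, [0, 0, 0], 0],
  [60, [0, 0, 0], 0],
  [60, [0, 0, -30], 0],
  [60, [0, 0, -60], 0],
])

```text
time_s: 24.42
ee_pos: [0.4791, -0.1207, 0.1799]
orientation: [-3.139, -0.005, 2.316]
force: [0.5, -0.0, 0.4]
opening: 0.0652
finger_force: 0.0
```

```bash
python3 -c "
from h import *
mz(); go(.5900,-.1075,.18,120)"
```

```text
t 24.42 j6 -1.152 yaw 2.3161 pos [ 0.4791 -0.1207  0.1799] F [ 0.5 -0.   0.4] M [-0.016 -0.029  0.003] tau6 0.0 open 0.0652 0.0001
t 24.4167 j6 -1.152 yaw 132.7 tilt -0.002 -0.005 pos [ 0.4791 -0.1207  0.1799] shift [-65.6  90.5  -0.1] turn 0.222
```

>>> drive_tool([
  [60, [-65, 90.5, 0], 0.222],
  [60, [-65, 90.5, 0], 0.222],
  [60, [-65, 90.5, 0], 0.222],
  [60, [-65, 90.5, 0], 0.222],
  [60, [-65, 90.5, 0], 0.222],
])

```text
time_s: 24.83
ee_pos: [0.592, -0.1074, 0.1805]
orientation: [-3.14, -0.001, 2.096]
force: [-0.3, 0.4, -0.5]
opening: 0.0657
finger_force: 0.0
```

>>> drive_tool([
  [60, [0, 0, 0], 0],
  [60, [0, 0, 0], 0],
  [60, [0, 0, 0], 0],
  [60, [0, 0, 0], 0],
  [60, [0, 0, 0], 0],
])

```text
time_s: 25.25
ee_pos: [0.5911, -0.1081, 0.1817]
orientation: [3.141, 0.0, 2.094]
force: [-0.5, 0.4, -0.4]
opening: 0.0652
finger_force: 0.0
```

```bash
python3 -c "
from h import *
go(.5900,-.1075,.12,120)"
```

```text
t 25.25 j6 -0.835 yaw 119.96 tilt -0.0 0.0 pos [ 0.5911 -0.1081  0.1817] shift [ 1.1 -0.7 61.7] turn -0.001
```

>>> drive_tool([
  [60, [1, -0.5, 20], 0],
  [60, [1, -0.5, 45], 0],
  [60, [1, -0.5, 56], 0],
  [60, [1, -0.5, 60], 0],
  [100, [1, -0.5, 60], 0],
])

```text
time_s: 25.67
ee_pos: [0.5897, -0.1071, 0.1202]
orientation: [-3.14, -0.002, 2.094]
force: [0.6, -0.4, -0.5]
opening: 0.0548
finger_force: 0.0
```

>>> drive_tool([
  [150, [0, 0, 0], 0],
  [220, [0, 0, 0], 0],
  [255, [0, 0, 0], 0],
  [255, [0, 0, 0], 0],
  [255, [0, 0, 0], 0],
])

```text
time_s: 26.08
ee_pos: [0.5904, -0.1084, 0.1237]
orientation: [-3.14, 0.002, 2.094]
force: [-7.8, -1.7, 8.8]
opening: 0.0103
finger_force: 104.1
```

```bash
python3 -c "
from h import *
mz()"
```

```text
t 26.08 j6 -0.834 yaw 2.0945 pos [ 0.5904 -0.1084  0.1237] F [-7.8 -1.7  8.8] M [-0.404  1.385  0.021] tau6 0.047 open 0.0103 -0.0004
```

>>> drive_tool([
  [255, [0, 0, 0], 0.1],
  [255, [0, 0, 0], 0.2],
  [255, [0, 0, 0], 0.29],
  [255, [0, 0, 0], 0.35],
  [255, [0, 0, 0], 0.35],
])

```text
time_s: 26.5
ee_pos: [0.5899, -0.1086, 0.1236]
orientation: [-3.139, 0.002, 1.741]
force: [-9.8, -3.2, 11.0]
opening: 0.0109
finger_force: 104.6
```

```bash
python3 -c "
from h import *
mz()"
```

```text
t 26.5 j6 -0.481 yaw 1.7411 pos [ 0.5899 -0.1086  0.1236] F [-9.8 -3.2 11. ] M [-0.493  1.778  0.068] tau6 0.931 open 0.0109 -0.0858
```

>>> drive_tool([
  [255, [0, 0, 0], 0.035],
  [255, [0, 0, 0], 0.07],
  [255, [0, 0, 0], 0.1],
  [255, [0, 0, 0], 0.13],
  [255, [0, 0, 0], 0.13],
])

```text
time_s: 26.92
ee_pos: [0.5897, -0.1087, 0.1236]
orientation: [-3.139, 0.002, 1.613]
force: [-9.7, -4.1, 11.9]
opening: 0.0108
finger_force: 104.7
```

```bash
python3 -c "
from h import *
mz()"
```

```text
t 26.92 j6 -0.353 yaw 1.6129 pos [ 0.5897 -0.1087  0.1236] F [-9.7 -4.1 11.9] M [-0.559  1.923  0.085] tau6 0.485 open 0.0108 -0.0403
```

>>> drive_tool([
  [255, [0, 0, 0], 0.035],
  [255, [0, 0, 0], 0.07],
  [255, [0, 0, 0], 0.1],
  [255, [0, 0, 0], 0.13],
  [255, [0, 0, 0], 0.13],
])

```text
time_s: 27.33
ee_pos: [0.5894, -0.1087, 0.1236]
orientation: [-3.139, 0.003, 1.483]
force: [-11.6, -3.4, 12.1]
opening: 0.0105
finger_force: 104.7
```

```bash
python3 -c "
from h import *
mz()"
```

```text
t 27.33 j6 -0.223 yaw 1.4833 pos [ 0.5894 -0.1087  0.1236] F [-11.6  -3.4  12.1] M [-0.51   2.025  0.329] tau6 0.685 open 0.0105 -0.0407
```

>>> drive_tool([
  [100, [0, 0, 0], 0],
  [60, [0, 0, 0], 0],
  [60, [0, 0, 0], 0],
  [60, [0, 0, -30], 0],
  [60, [0, 0, -60], 0],
])

```text
time_s: 27.75
ee_pos: [0.5888, -0.1066, 0.1795]
orientation: [-3.136, -0.001, 1.484]
force: [1.3, -1.1, 1.0]
opening: 0.0654
finger_force: 0.0
```

```bash
python3 -c "
from h import *
mz(); go(.4672,-.0125,.18,161)"
```

```text
t 27.75 j6 -0.224 yaw 1.4843 pos [ 0.5888 -0.1066  0.1795] F [ 1.3 -1.1  1. ] M [-0.047 -0.046  0.04 ] tau6 0.0 open 0.0654 0.0014
t 27.75 j6 -0.224 yaw 85.04 tilt -0.006 -0.001 pos [ 0.5888 -0.1066  0.1795] shift [  83.2 -129.3   -0.5] turn -1.326
```

>>> drive_tool([
  [60, [83, -129.5, 0], -0.61],
  [60, [83, -129.5, 0], -0.61],
  [60, [83, -129.5, 0], -0.61],
  [60, [83, -129.5, 0], -0.61],
  [60, [83, -129.5, 0], -0.61],
])

```text
time_s: 28.17
ee_pos: [0.4644, -0.0102, 0.1803]
orientation: [-3.139, -0.004, 2.103]
force: [1.3, 0.4, 0.2]
opening: 0.0651
finger_force: 0.0
```

>>> drive_tool([
  [60, [0, 0, 0], -0.61],
  [60, [0, 0, 0], -0.61],
  [60, [0, 0, 0], -0.61],
  [60, [0, 0, 0], -0.61],
  [60, [0, 0, 0], -0.61],
])

```text
time_s: 28.58
ee_pos: [0.4688, -0.0132, 0.1815]
orientation: [3.141, 0.0, 2.711]
force: [0.2, -0.5, 0.1]
opening: 0.0653
finger_force: 0.0
```

```bash
python3 -c "
from h import *
go(.4672,-.0125,.12,161)"
```

```text
t 28.5833 j6 -1.337 yaw 155.31 tilt -0.0 0.0 pos [ 0.4688 -0.0132  0.1815] shift [ 1.8 -0.1 61.5] turn -0.099
```

>>> drive_tool([
  [60, [1.5, 0, 15], -0.1],
  [60, [1.5, 0, 40], -0.1],
  [60, [1.5, 0, 56], -0.1],
  [60, [1.5, 0, 60], -0.1],
  [100, [1.5, 0, 60], -0.1],
])

```text
time_s: 29.0
ee_pos: [0.4663, -0.0124, 0.1201]
orientation: [-3.141, -0.003, 2.804]
force: [0.3, 0.1, -0.3]
opening: 0.0547
finger_force: 0.0
```

>>> drive_tool([
  [150, [0, 0, 0], 0],
  [220, [0, 0, 0], 0],
  [255, [0, 0, 0], 0],
  [255, [0, 0, 0], 0],
  [255, [0, 0, 0], 0],
])

```text
time_s: 29.42
ee_pos: [0.4684, -0.0134, 0.1234]
orientation: [-3.141, 0.002, 2.804]
force: [-2.6, -1.6, 7.2]
opening: 0.0109
finger_force: 95.8
```

```bash
python3 -c "
from h import *
mz()"
```

```text
t 29.42 j6 -1.43 yaw 2.8043 pos [ 0.4684 -0.0134  0.1234] F [-2.6 -1.6  7.2] M [-0.12   0.562  0.016] tau6 0.031 open 0.0109 0.0011
```

>>> drive_tool([
  [255, [0, 0, 0], 0.1],
  [255, [0, 0, 0], 0.2],
  [255, [0, 0, 0], 0.29],
  [255, [0, 0, 0], 0.35],
  [255, [0, 0, 0], 0.35],
])

```text
time_s: 29.83
ee_pos: [0.4681, -0.0142, 0.1234]
orientation: [-3.14, 0.003, 2.451]
force: [-6.1, -5.0, 9.2]
opening: 0.0105
finger_force: 96.3
```

```bash
python3 -c "
from h import *
mz()"
```

```text
t 29.83 j6 -1.076 yaw 2.4512 pos [ 0.4681 -0.0142  0.1234] F [-6.1 -5.   9.2] M [-0.725  0.864  0.053] tau6 0.934 open 0.0105 -0.0858
```

>>> drive_tool([
  [255, [0, 0, 0], 0.035],
  [255, [0, 0, 0], 0.07],
  [255, [0, 0, 0], 0.1],
  [255, [0, 0, 0], 0.13],
  [255, [0, 0, 0], 0.13],
])

```text
time_s: 30.25
ee_pos: [0.4679, -0.0144, 0.1234]
orientation: [-3.14, 0.003, 2.323]
force: [-6.4, -7.2, 8.3]
opening: 0.0113
finger_force: 96.5
```

```bash
python3 -c "
from h import *
mz()"
```

```text
t 30.25 j6 -0.948 yaw 2.323 pos [ 0.4679 -0.0144  0.1234] F [-6.4 -7.2  8.3] M [-0.924  0.952  0.067] tau6 0.491 open 0.0113 -0.0422
```

>>> drive_tool([
  [255, [0, 0, 0], 0.035],
  [255, [0, 0, 0], 0.07],
  [255, [0, 0, 0], 0.1],
  [255, [0, 0, 0], 0.13],
  [255, [0, 0, 0], 0.13],
])

```text
time_s: 30.67
ee_pos: [0.4677, -0.0147, 0.1234]
orientation: [-3.14, 0.003, 2.193]
force: [-6.2, -7.3, 10.4]
opening: 0.0104
finger_force: 96.7
```

```bash
python3 -c "
from h import *
mz()"
```

```text
t 30.67 j6 -0.818 yaw 2.1931 pos [ 0.4677 -0.0147  0.1234] F [-6.2 -7.3 10.4] M [-1.145  1.176  0.1  ] tau6 0.496 open 0.0104 -0.0421
```

>>> drive_tool([
  [255, [0, 0, 0], 0.035],
  [255, [0, 0, 0], 0.07],
  [255, [0, 0, 0], 0.1],
  [255, [0, 0, 0], 0.13],
  [255, [0, 0, 0], 0.13],
])

```text
time_s: 31.08
ee_pos: [0.4674, -0.0149, 0.1234]
orientation: [-3.139, 0.004, 2.063]
force: [-8.2, -9.0, 11.5]
opening: 0.011
finger_force: 96.9
```

```bash
python3 -c "
from h import *
mz()"
```

```text
t 31.08 j6 -0.688 yaw 2.0632 pos [ 0.4674 -0.0149  0.1234] F [-8.2 -9.  11.5] M [-1.292  1.335  0.083] tau6 0.5 open 0.011 -0.0396
```

>>> drive_tool([
  [255, [0, 0, 0], 0.035],
  [255, [0, 0, 0], 0.07],
  [255, [0, 0, 0], 0.1],
  [255, [0, 0, 0], 0.13],
  [255, [0, 0, 0], 0.13],
])

```text
time_s: 31.5
ee_pos: [0.4672, -0.0151, 0.1234]
orientation: [-3.139, 0.004, 1.933]
force: [-10.6, -9.4, 12.5]
opening: 0.0106
finger_force: 97.1
```

```bash
python3 -c "
from h import *
mz()"
```

```text
t 31.5 j6 -0.558 yaw 1.9333 pos [ 0.4672 -0.0151  0.1234] F [-10.6  -9.4  12.5] M [-1.423  1.595  0.083] tau6 0.504 open 0.0106 -0.0409
```

>>> drive_tool([
  [255, [0, 0, 0], 0.035],
  [255, [0, 0, 0], 0.07],
  [255, [0, 0, 0], 0.1],
  [255, [0, 0, 0], 0.13],
  [255, [0, 0, 0], 0.13],
])

```text
time_s: 31.92
ee_pos: [0.4668, -0.0152, 0.1234]
orientation: [-3.139, 0.004, 1.803]
force: [-10.9, -10.4, 13.7]
opening: 0.0106
finger_force: 97.4
```

```bash
python3 -c "
from h import *
mz()"
```

```text
t 31.92 j6 -0.428 yaw 1.8035 pos [ 0.4668 -0.0152  0.1234] F [-10.9 -10.4  13.7] M [-1.635  1.754  0.198] tau6 0.56 open 0.0106 -0.041
```

>>> drive_tool([
  [255, [0, 0, 0], 0.02],
  [255, [0, 0, 0], 0.04],
  [255, [0, 0, 0], 0.06],
  [255, [0, 0, 0], 0.06],
  [255, [0, 0, 0], 0.06],
])

```text
time_s: 32.33
ee_pos: [0.4667, -0.0152, 0.1234]
orientation: [-3.138, 0.005, 1.745]
force: [-11.8, -9.9, 13.7]
opening: 0.0109
finger_force: 97.6
```

```bash
python3 -c "
from h import *
mz()"
```

```text
t 32.33 j6 -0.37 yaw 1.7453 pos [ 0.4667 -0.0152  0.1234] F [-11.8  -9.9  13.7] M [-1.619  1.944  0.312] tau6 0.318 open 0.0109 -0.0033
```

>>> drive_tool([
  [100, [0, 0, 0], 0],
  [60, [0, 0, 0], 0],
  [60, [0, 0, 0], 0],
  [60, [0, 0, -30], 0],
  [60, [0, 0, -70], 0],
])

```text
time_s: 32.75
ee_pos: [0.4643, -0.012, 0.1884]
orientation: [-3.133, -0.004, 1.744]
force: [1.0, 0.4, -0.1]
opening: 0.0651
finger_force: 0.0
```

>>> drive_tool([
  [60, [0, 0, -40], 0],
  [60, [0, 0, -80], 0],
  [60, [0, 0, -80], 0],
  [60, [0, 0, -80], 0],
  [60, [0, 0, -80], 0],
])

```text
time_s: 33.17
ee_pos: [0.4672, -0.0126, 0.271]
orientation: [-3.142, -0.0, 1.744]
force: [-0.4, -0.2, -0.4]
opening: 0.0656
finger_force: 0.0
```

```bash
python3 -c "
from h import *
mz()
p,d=robot.read_camera('side'); cv2.imwrite('pics/s3.png',cv2.resize(p,(800,600),interpolation=cv2.INTER_CUBIC))"
```

```text
t 33.17 j6 -0.37 yaw 1.7444 pos [ 0.4672 -0.0126  0.271 ] F [-0.4 -0.2 -0.4] M [ 0.062  0.015 -0.004] tau6 0.0 open 0.0656 0.0
```

View pics/s3.png

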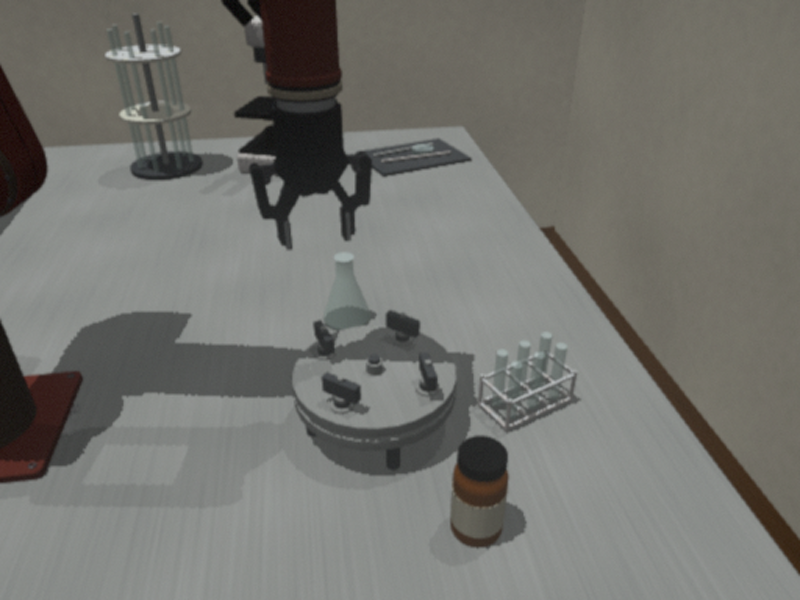

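The flask (345,290), jar (480,490) and rack (527,380) stand where they were. All four knobs are turned and the gripper is clear of them.

```bash
python3 -c "
from bench import robot
print(robot.close_job())"
```

```text
the job is handed in; nothing more can be done
None
```

I turned all four knobs an eighth of a turn clockwise, crisscross, then crisscross again to their stops (about 0.31–0.35 N m, estimated wind-up 0.15–0.17 rad, under the 0.3 limit); I let go of the knobs, the glassware and rack look unmoved, and I handed the job in at about 33 s (no verdict returned).

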